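# Clamp a flat bar in the spring-back push jig and keep the pressure on

### The arm

A 7-joint arm with a two-finger parallel gripper is mounted at the origin on a cart in front of the work surface, level with it; the furniture and walls round the work are solid. World frame = base frame: x ahead of the robot, y to its left, z up, the work surface at z = 0. Lengths are in mm, angles in rad, forces in N, time in s.
With the tool pointing down it reaches from about 400 to 900 mm from the base axis. Payload 5.5 kg.
Tool frame: the origin (TCP) lies on the centre line of the jaws, within the pads' length; the fingertips stand 22 mm ahead of it and the grasp point (between the pads) lies 3 mm ahead of it; z points along the fingers, y is the line along which they close (so a half turn about z gives the same grasp; the last joint's range is limited). The gripper opens to 92 mm and grips with 3 to 60 N. Pads are 19 mm wide; open, the fingers measure 130 mm over their backs; the gripper's body (75 mm by 190 mm) begins 47 mm behind the grasp point.
Start: joints at [1.584, 0.501, -0.427, 1.55, 0.221, 1.138, -0.21], TCP at [160.72, -629.816, 248.729] pointing down, gripper open.
Joint ranges: [-2.88, 2.88], [-0.31, 2.03], [-1.54, 1.56], [0.2, 2.42], [-1.41, 4.55], [0.19, 2.02], [-2.57, 2.57]. Speed limits (rad/s): [2.57, 2.57, 3.14, 3.14, 3.14, 3.14, 3.14].

### API

Orientations are given as a unit quaternion [w, x, y, z].
In Python, from station import ctrl gives the robot as it stands. Calls block until the motion is done:
- ctrl.movep(position, orientation): joint-space move of the TCP to a pose.
- ctrl.servo_line(position, rotation=None, velocity=150): straight line of the TCP; rotation=None keeps the orientation; velocity is the mean speed in mm/s.
- ctrl.goto_joints(angles): joint-space move.
- ctrl.grip(opening): opening from 0.0 (shut) to 1.0 (fully open); the grip force is fixed at half the most; returns when the fingers have stopped.
- ctrl.wait(seconds).
- ctrl.solve_ik(position, orientation): joint angles nearest the present ones, or None.
- ctrl.state(): the state.
- ctrl.capture(name): name is "scene" or "side" or "wrist"; returns the picture (400x640x3 uint8, red, green, blue); there is no depth.
- ctrl.get_calibration(name): a dict with "fovy" (degrees; the focal length in pixels is half the picture's height over the tangent of half this angle, whatever the lens; pixels are square), "cx", "cy" (the principal point, pixels), "xyz" and "attitude" of the camera in the world. Camera axes: x right, y down, z forward; pixel columns grow to the right and rows downward; lengths in mm; the calibration is good to about 2 mm. A picture is of the moment at which its call begins: read the wrist's pose just before it. get_calibration takes no time and is no camera call; for the wrist camera it gives the pose at the moment of the call.
A pose or a line that the arm cannot do raises ctrl.Unreachable and nothing moves.
- ctrl.close_job(): hands the job in; it is judged then, once.
The state is a dict: "time_s": time; "q": joint angles; "joint_velocities": joint speeds; "tau": joint torques, N m; "position": TCP position; "eef_rot": TCP orientation; "force": force on the tool from outside, world axes, zero at the start; "moment": the same for the moment, N m; "grip_width": opening from 0.0 (shut) to 1.0 (fully open); "finger_force": force on a finger pad.
Only numpy, scipy, OpenCV 4.12 (cv2) and the standard library are available. Lean on these libraries where they do the work, as an engineer would, in place of code of your own. Each camera call takes 0.05 s, during which the arm holds its last target. There are 200 camera calls.

### The job

Lay the short flat steel bar lengthways on the narrow rest of the blue push jig, between the brass nose and the end stop, and let go of it while the jig is still sprung open. Then push the red handle towards the end stop until the bar is squeezed home against the stop and the yellow pointer stands in the green band, never running into the red, and keep it there for at least three seconds, as for tacking. The handle springs back when released, so finish while still holding it in the green; leave the long bar, the magnet square and the bolt where they are.

Things in the scene. Friction and masses are not known exactly. Their poses are not given: they have to be found in the camera images.
- push_jig: fixed jig on a blue plate, 270 x 86 x 8 mm. Origin on the table, 10 mm to the +x side of the plate's middle; x axis along the slide, from red handle to end stop. It has a steel rest 24 mm wide (y -12 to 12), x 22 to 100 mm, top 22 mm above the table; a dark end stop, face at x = 100 mm, 60 mm wide, 38 mm high; on the +y side a white scale with green and red bands for the yellow pointer
- bar_home (a point): point in the middle of the rest's top, where the centre of the short bar's underside lies when the bar is home: jig frame (69, 0, 22) mm; its axes are those of the jig. The bar may be laid up to about 12 mm short of it (towards the handle): the nose then pushes it home.
- push_handle (a point): middle of the top face of the red upright grip block on the carriage; 88 mm above the table, axes those of the jig. The block is 16 mm along the slide (jig x), 44 mm across (jig y) and reaches 46 mm down from here to the carriage; rounded edges; it can be gripped from above across its 16 mm. At rest it stands at jig x = -103 mm.
- carriage (a joint): travel of the aluminium carriage with the red handle (m): 0 sprung back (open), grows towards the end stop, limit 0.050. A spring pushes it back with 2 N at 0, growing 0.1 N per mm. Green band of the pointer: 0.0265 to 0.0365; red begins at 0.042.
- nose: sprung nose on the carriage, with a brass pad 8 x 36 x 16 mm, 23.5 to 39.5 mm above the table; origin in the middle of the pad's front face, at jig x = +18 mm when the jig is open. It pushes with 2 N fully out and 0.5 N more per mm pressed in (limit 28 mm). With the bar home it meets the bar at a carriage travel of about 20 mm
- short_bar: the bar to clamp: dark flat steel offcut, 30 x 62 x 6 mm (the shorter, wider of the two), loose, lying flat on the table to the left of the jig. Origin: centre of its underside; own y axis along its 62 mm length, x across its 30 mm width, z up. About 0.09 kg.
- long_bar: bystander: longer, narrower dark flat offcut, 25 x 90 x 6 mm, loose. Origin: centre of its underside
- magnet_square: bystander: dark triangular welding magnet, 85 x 85 x 15 mm, loose. Origin: centre of its underside
- bolt: bystander: zinc-plated hexagon bolt lying on the table, 22 x 57 x 20 mm, loose. Origin: centre of its underside

How it is judged (in metres and radians):
On the way, in this order (a step that is already met when the one before it is completed fails the run):
1. the short bar lies lengthways on the rest between nose and stop, let go of, with the jig still open (carriage under 8 mm) (x of short_bar in the frame of bar_home between -0.017 and 0.003 m and y of short_bar in the frame of bar_home between -0.009 and 0.009 m and z of short_bar in the frame of bar_home between -0.003 and 0.003 m and angle between the y axis of short_bar and the x axis of push_jig, either way round below 0.3 rad and contact force between the fingers and short_bar below 0.1 N and value of joint carriage below 0.008 m), for 0.2 s.
2. the nose presses the bar against the stop with over 3.5 N with the pointer in the green, and kept so for 2.5 s (value of joint carriage between 0.0265 and 0.0365 m and contact force between nose and short_bar above 3.5 N and x of short_bar in the frame of bar_home above -0.003 m), for 2.5 s.
At the end, for the whole second after the job is handed in: fingers hold the jig's handle (over 2 N), carriage at 26.5 to 36.5 mm; the nose presses the bar with 3.5 to 15 N against the stop; bar at rest on the rest, within 3 mm of home (10 mm sideways) and 0.12 rad of square, the robot not touching it (all of step 2 and contact force between nose and short_bar below 15 N and contact force between the fingers and push_jig above 2 N and contact force between each of the arm, the fingers and short_bar below 0.1 N and x of short_bar in the frame of bar_home below 0.003 m and y of short_bar in the frame of bar_home between -0.01 and 0.01 m and z of short_bar in the frame of bar_home between -0.003 and 0.003 m and angle between the y axis of short_bar and the x axis of push_jig, either way round below 0.12 rad and linear speed of short_bar below 0.02 m/s); the arm keeps its last pose, push and grip.
It fails at once if the pointer runs into the red (carriage past 42 mm) (value of joint carriage above 0.042 m).
It fails at once if the long bar is moved by over 15 mm (distance of long_bar from where it was at the start of the episode above 0.015 m).
It fails at once if the magnet square is moved by over 15 mm (distance of magnet_square from where it was at the start of the episode above 0.015 m).
It fails at once if the bolt is moved by over 15 mm (distance of bolt from where it was at the start of the episode above 0.015 m).
It also fails if it takes over 51 s, if anything falls off the work surface, if the arm or the gripper's body presses on something with over 40 N, if the wrist force passes 120 N, or if a joint passes its speed limit or range.

## Working session

There is one attempt and no reset: what is moved stays moved. The work goes in short steps, each a Python script; the robot and the scene stay as the last script left them, time stands still between calls to the robot, and variables do not carry over. Pictures are saved under pics/ and viewed, at most 10 in all, crops included, and the job is handed in when it is done.

```bash
mkdir -p pics; python3 - <<'E'
from station import ctrl
import cv2
for n in("scene","side"):
    im=ctrl.capture(n); cv2.imwrite(f"pics/{n}0.png",im[:,:,::-1]); print(n,ctrl.get_calibration(n))
print(ctrl.get_calibration("wrist")); print(ctrl.state())
E
```

```text
scene {'fovy': 53.643681738046624, 'cx': 314.87842068964744, 'cy': 197.63566835463934, 'xyz': array([252.21213507, 893.51508465, 568.16515494]), 'attitude': array([ 0.10438247, -0.18539888,  0.84962168, -0.48257078])}
side {'fovy': 52.7288485628633, 'cx': 324.4635039177049, 'cy': 200.42964950690353, 'xyz': array([ 623.02168497, -533.03845072,  611.29649311]), 'attitude': array([-0.4401267 ,  0.89745509,  0.02921677, -0.00303751])}
{'fovy': 60.35393853533123, 'cx': 319.3899132366841, 'cy': 193.9551585559401, 'xyz': array([ 240.66497822, -607.66673966,  384.30591096]), 'attitude': array([ 0.12069278,  0.7802998 , -0.60619638, -0.0953489 ])}
{'time_s': 0.1, 'q': array([ 1.58420665,  0.50177744, -0.42681372,  1.55136239,  0.22080079,
        1.13830209, -0.21029409]), 'joint_velocities': array([ 1.36021370e-04, -2.58999198e-03, -2.31971377e-03, -2.72294712e-03,
       -9.89253786e-05,  1.86482842e-04, -2.51965157e-05]), 'tau': array([-1.08445194e-02, -5.67869174e+01, -5.83815113e+00, -2.79916799e+01,
       -6.91014295e-02,  2.41255533e-02,  5.10288839e-05]), 'position': array([ 160.49564812, -629.24801224,  247.76089641]), 'eef_rot': array([-8.93679764e-04,  9.92206424e-01,  1.24601792e-01, -7.84286992e-05]), 'force': array([0.77257496, 0.94167178, 0.7823565 ]), 'moment': array([0.04161017, 0.01217984, 0.01426383]), 'finger_force': 0.0, 'grip_width': 0.9989866381439972}
```

View pics/scene0.png

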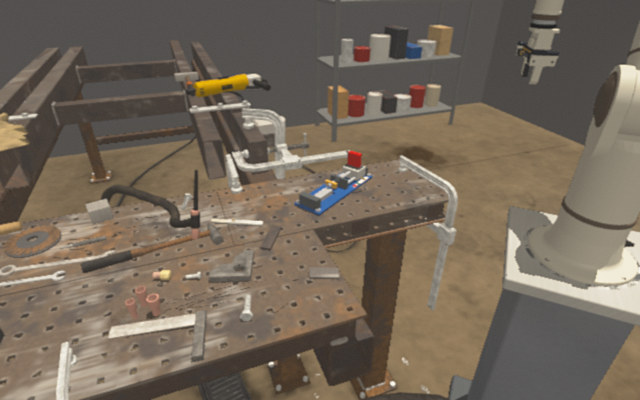

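View pics/side0.png

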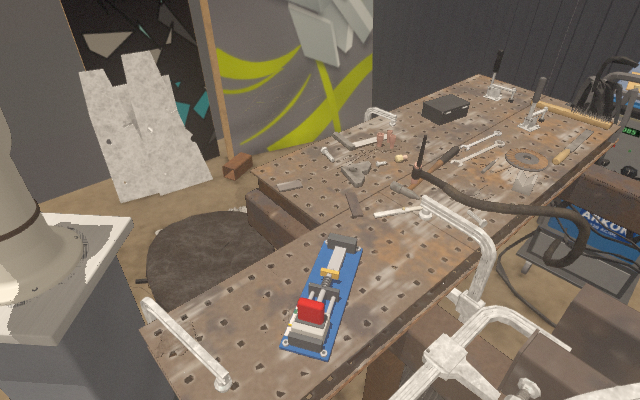

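The scene view shows the jig near (335,190) and three flat dark pieces near (271,237), (324,272) and (198,335). In the side view, the jig is at (325,295) and the flat pieces are at (353,203), (290,186) and (343,142). Next I'll cast rays and look at larger crops.

```bash
cat > h.py <<'E'
from station import ctrl
import cv2, numpy as np
from scipy.spatial.transform import Rotation as R
def rot(q): return R.from_quat(np.roll(q,-1))
def cast(c,uv,z,h=400):
    f=h/2/np.tan(np.radians(c['fovy'])/2)
    uv=np.atleast_2d(np.array(uv,float))
    d=np.c_[(uv[:,0]-c['cx'])/f,(uv[:,1]-c['cy'])/f,np.ones(len(uv))]
    d=rot(c['attitude']).apply(d); o=np.array(c['xyz'])
    return o+d*((z-o[2])/d[:,2])[:,None]
def proj(c,p,h=400):
    f=h/2/np.tan(np.radians(c['fovy'])/2)
    q=rot(c['attitude']).inv().apply(np.atleast_2d(p)-np.array(c['xyz']))
    return q[:,:2]/q[:,2:]*f+[c['cx'],c['cy']]
E
python3 - <<'E'
from h import *
np.set_printoptions(precision=1,suppress=True)
c=ctrl.get_calibration("scene"); s=ctrl.get_calibration("side")
print(cast(c,[(271,237),(324,272),(198,335),(335,190)],6))
print(cast(s,[(353,203),(290,186),(343,142),(325,295)],6))
a=cv2.imread("pics/scene0.png")[140:360,180:400]; b=cv2.imread("pics/side0.png")[120:370,240:400]
a=cv2.resize(a,None,fx=2.2,fy=2.2,interpolation=2); b=cv2.resize(b,(310,484),interpolation=2)
cv2.imwrite("pics/crop.png",np.hstack([a,b]))
E
```

```text
[[661.9 246.    6. ]
 [498.4 306.7   6. ]
 [633.8 549.2   6. ]
 [608.4 -26.5   6. ]]
[[662.1 242.9   6. ]
 [500.9 300.4   6. ]
 [632.1 539.2   6. ]
 [609.2 -42.3   6. ]]
```

View pics/crop.png

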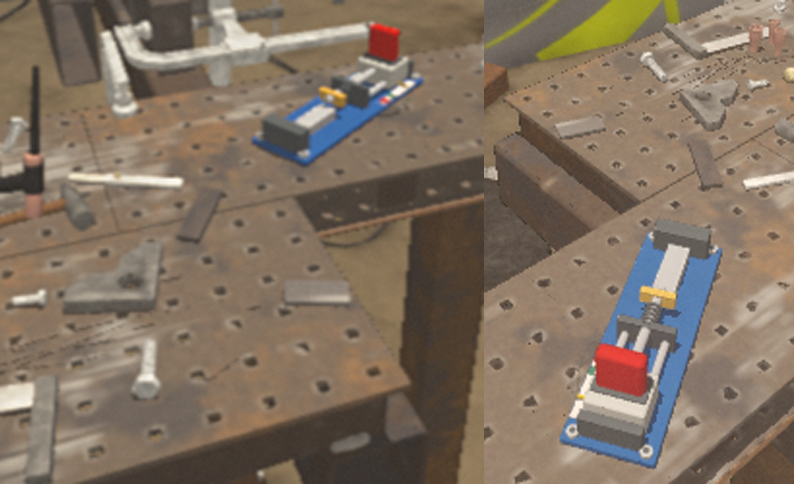

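The crop shows A (left view 200,215) as long and narrow and B (318,292) as short and wide. The square, the bolts and the jig are also clear. I'll size the bars and get the rough jig pose.

```bash
python3 - <<'E'
from h import *
np.set_printoptions(precision=1,suppress=True)
c=ctrl.get_calibration("scene"); s=ctrl.get_calibration("side")
S=lambda L:np.array([(180+u/2.2,140+v/2.2) for u,v in L])
D=lambda L:np.array([(240+(u-484)/1.9375,120+v/1.936) for u,v in L])
for n,L in dict(A=[(206,192),(220,192),(201,241),(178,238)],B=[(286,281),(349,281),(350,303),(284,302)]).items():
    p=cast(c,S(L),6); print(n,p[:,:2],np.linalg.norm(np.roll(p,-1,0)-p,axis=1))
p=cast(s,D([(561,440),(655,467),(721,248),(652,230)]),8); print(p,np.linalg.norm(np.roll(p,-1,0)-p,axis=1))
st=ctrl.state(); w=ctrl.get_calibration("wrist")
Rt=rot(st['eef_rot']); print("cam in tcp",Rt.inv().apply(w['xyz']-st['position']), (Rt.inv()*rot(w['attitude'])).as_matrix())
for pos in [(499,303,250),(430,303,250),(610,-40,300)]:
  for a in (0,45,90,135,-45,-90):
    q=np.roll((R.from_euler('z',a,degrees=True)*R.from_euler('x',180,degrees=True)).as_quat(),1)
    j=ctrl.solve_ik(pos,q); print(pos,a,j)
E
```

```text
A [[676.1 208.5]
 [661.9 201.9]
 [637.2 287.2]
 [661.4 292.8]] [15.7 88.7 24.8 85.6]
B [[531.  306.8]
 [475.3 281.2]
 [463.  309.8]
 [520.  334.5]] [61.2 31.2 62.2 29.8]
[[ 540.3 -157.7    8. ]
 [ 621.8 -177.2    8. ]
 [ 681.6   86.4    8. ]
 [ 604.7  109.3    8. ]] [ 83.7 270.3  80.2 274.6]
cam in tcp [  83.    -1.3 -136.5] [[-0.  -1.  -0.3]
 [ 1.  -0.  -0. ]
 [ 0.  -0.3  1. ]]
(499, 303, 250) 0 [-0.4  0.4 -0.2  1.7  0.1  1.1 -2.2]
(499, 303, 250) 45 [ 0.1  0.5 -0.9  1.7  0.4  1.1 -1.7]
(499, 303, 250) 90 [ 0.3  0.7 -1.3  1.7  0.7  1.3 -1.2]
(499, 303, 250) 135 [ 0.3  0.7 -1.3  1.7  0.7  1.3 -0.4]
(499, 303, 250) -45 [-1.4  0.6  1.1  1.8 -0.6  1.2 -2.4]
(499, 303, 250) -90 [ 0.3  0.7 -1.3  1.7  0.7  1.3  2. ]
(430, 303, 250) 0 [-0.5  0.3 -0.2  1.9  0.1  1.  -2.3]
(430, 303, 250) 45 [ 0.   0.4 -0.9  1.8  0.3  1.1 -1.7]
(430, 303, 250) 90 [ 0.3  0.6 -1.3  1.8  0.6  1.2 -1.2]
(430, 303, 250) 135 [ 0.3  0.6 -1.3  1.8  0.6  1.2 -0.4]
(430, 303, 250) -45 [-1.7  0.6  1.4  1.9 -0.6  1.2 -2.4]
(430, 303, 250) -90 [ 0.3  0.6 -1.3  1.8  0.6  1.2  2. ]
(610, -40, 300) 0 [ 0.7  0.6 -1.   1.6  0.5  1.3 -1.9]
(610, -40, 300) 45 [ 0.7  0.5 -1.   1.6  0.5  1.3 -1.1]
(610, -40, 300) 90 [ 0.8  0.6 -1.1  1.6  0.5  1.3 -0.4]
(610, -40, 300) 135 [ 0.7  0.5 -1.   1.6  0.5  1.3  0.4]
(610, -40, 300) -45 [-0.3  0.4  0.5  1.6 -0.2  1.2 -2.2]
(610, -40, 300) -90 [-0.8  0.7  1.4  1.6 -0.7  1.4 -2.5]
```

B is the short bar: 62 x 30, centre about (497,308), 24° yaw. The jig axis is at about 77°. Refining both with the wrist camera.

```bash
cat >> h.py <<'E'
def down(a): return np.roll((R.from_euler('z',a,degrees=True)*R.from_euler('x',180,degrees=True)).as_quat(),1)
def snap(n):
    c=ctrl.get_calibration("wrist"); im=ctrl.capture("wrist"); cv2.imwrite(f"pics/{n}.png",im[:,:,::-1])
    np.save(f"pics/{n}.npy",c,allow_pickle=True); return im,c
E
python3 - <<'E'
from h import *
ctrl.movep((612,-35,320),down(77)); snap("wj")
ctrl.movep((497,308,200),down(24.5)); snap("wb")
st=ctrl.state(); print(st['time_s'],st['position'],st['q'])
cv2.imwrite("pics/w2.png",np.vstack([cv2.resize(cv2.imread(f"pics/{n}.png"),(480,300),interpolation=3) for n in("wj","wb")]))
E
```

```text
4.2667 [498.17502183 306.86738826 200.16265999] [ 0.04812527  0.55250366 -0.86811077  1.75508899  0.47799094  1.05926144
 -2.13297317]
```

View pics/w2.png

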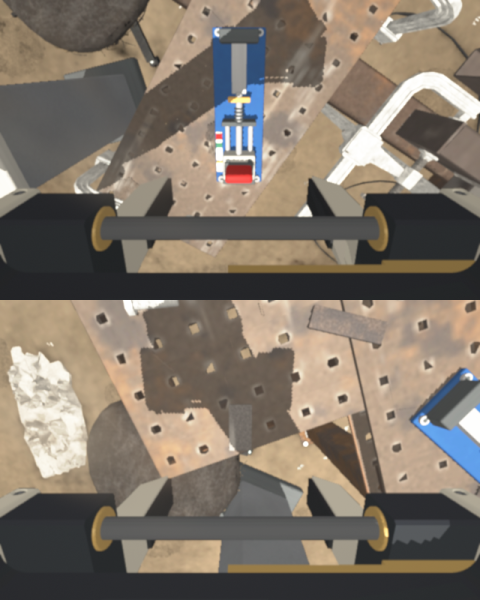

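The jig is fully visible in the upper wrist view (plate crop 213–264 × 27–183). In the lower one the bar lies in shadow at crop (240,427). Now segmenting the plate, the red top, the rest and the bar.

```bash
python3 - <<'E'
from h import *
np.set_printoptions(precision=1,suppress=True)
im=cv2.imread("pics/wj.png"); c=np.load("pics/wj.npy",allow_pickle=True).item()
hsv=cv2.cvtColor(im,cv2.COLOR_BGR2HSV)
def big(m):
    k=cv2.findContours(m,cv2.RETR_EXTERNAL,cv2.CHAIN_APPROX_NONE)[0]; return max(k,key=cv2.contourArea)
m=cv2.inRange(hsv,(100,140,30),(125,255,255)); m[260:]=0; m[:,:270]=0; m[:,370:]=0
m=cv2.morphologyEx(m,cv2.MORPH_CLOSE,np.ones((25,25)))
k=big(m); P=cast(c,k[:,0],8)[:,:2].astype(np.float32); r=cv2.minAreaRect(P); print("plate",r,cv2.boundingRect(k))
m=cv2.inRange(hsv,(0,150,60),(8,255,255))|cv2.inRange(hsv,(172,150,60),(180,255,255)); m[:200]=0; m[260:]=0;m[:,:280]=0; m[:,345:]=0
k=big(m); print("red bbox",cv2.boundingRect(k))
r2=cv2.minAreaRect(cast(c,k[:,0],88)[:,:2].astype(np.float32)); print("red@88",r2)
th=np.radians(77.)
a=cv2.resize(im[20:260,270:370],None,fx=2.4,fy=2.4,interpolation=2)
b=cv2.imread("pics/wb.png")[110:230,270:370]; b=cv2.resize(b,(480,576),interpolation=2)
cv2.imwrite("pics/z.png",np.hstack([a,cv2.convertScaleAbs(b,alpha=2)]))
E
```

```text
plate ((611.8435668945312, -27.2242431640625), (255.28662109375, 83.35455322265625), 76.83192443847656) (284, 38, 69, 197)
red bbox (301, 221, 35, 23)
red@88 ((591.6314697265625, -113.98416137695312), (27.882713317871094, 39.94374084472656), 76.85737609863281)
```

View pics/z.png

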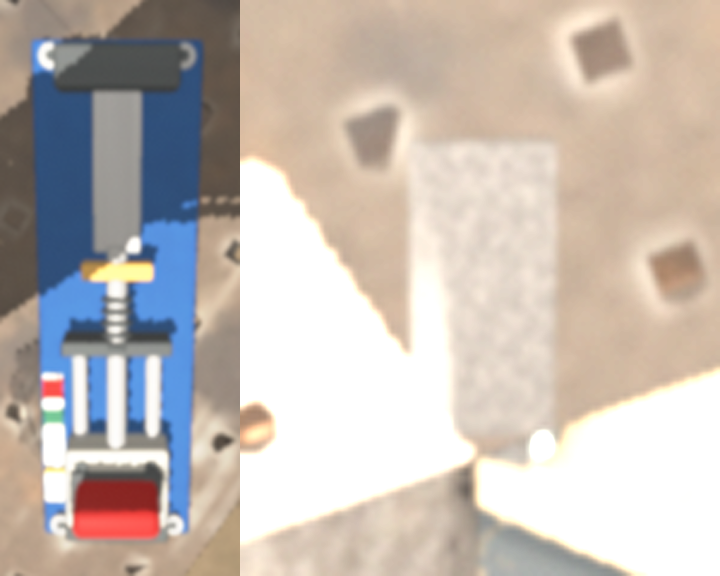

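```bash
python3 - <<'E'
from h import *
np.set_printoptions(precision=1,suppress=True)
c=np.load("pics/wj.npy",allow_pickle=True).item()
L=lambda l:np.array([(270+u/2.4-.3,20+v/2.4-.3) for u,v in l])
p=cast(c,L([(33,40),(203,40),(188,533),(45,533)]),8); print(p[:,:2],p.mean(0),np.linalg.norm(np.roll(p,-1,0)-p,axis=1))
d=p[0]+p[1]-p[2]-p[3]; a=np.arctan2(d[1],d[0]); print("ang",np.degrees(a))
ex=np.array([np.cos(a),np.sin(a)]); ey=np.array([-ex[1],ex[0]]); O=p.mean(0)[:2]+10*ex
J=lambda q:np.c_[(q[:,:2]-O)@ex,(q[:,:2]-O)@ey]
print("O",O)
print("rest",J(cast(c,L([(92,92),(142,92),(92,248),(142,248)]),22)))
print("nose pad top front",J(cast(c,L([(82,262),(154,262)]),39.5)))
print("stop top edge z38",J(cast(c,L([(56,87),(181,87)]),38)))
print("red top back/front at 88",J(cast(c,L([(76,480),(158,480),(76,513),(158,513)]),88)))
c=np.load("pics/wb.npy",allow_pickle=True).item()
B=np.array([(270+(u-240)/4.8-.4,110+v/4.8-.4) for u,v in [(411,141),(557,141),(557,450),(411,350)]])
p=cast(c,B,6); print(p[:,:2],np.linalg.norm(np.roll(p,-1,0)-p,axis=1))
l=(p[1]-p[2])[:2]; print(np.degrees(np.arctan2(l[1],l[0])))
u=l/np.linalg.norm(l); print("bar centre",(p[0]+p[1])[:2]/2-31*u)
print("tcp in jig wj cam",J(np.array(c['xyz'])[None]))
E
```

```text
[[ 601.2  108.2]
 [ 683.5   88.9]
 [ 621.5 -173.1]
 [ 538.5 -153.7]] [611.2 -32.4   8. ] [ 84.5 269.2  85.3 269.3]
ang 76.62223502269781
O [613.5 -22.7]
rest [[ 99.5  12.6]
 [ 99.6 -11.9]
 [ 24.2  13.1]
 [ 24.3 -12.8]]
nose pad top front [[ 19.1  17.6]
 [ 19.3 -18.4]]
stop top edge z38 [[100.6  29.1]
 [100.8 -29.8]]
red top back/front at 88 [[-78.4  19.3]
 [-78.3 -20. ]
 [-95.7  19.5]
 [-95.5 -20.3]]
[[522.1 334.5]
 [534.1 307.9]
 [474.9 280. ]
 [482.3 317.1]] [29.2 65.4 37.8 43.4]
25.24133570551188
bar centre [500.1 308. ]
tcp in jig wj cam [[346.2 123.8]]
```

Jig origin is (613.5,-22.7) at 76.6°, with the rest, nose and stop consistent to about 1 mm. The bar is at (500,308), 25°. Picking.

```bash
cat >> h.py <<'E'
A=76.6; a_=np.radians(A); EX=np.array([np.cos(a_),np.sin(a_)]); EY=np.array([-EX[1],EX[0]]); O=np.array([613.5,-22.7])
def jig(x,y,z): return np.r_[O+x*EX+y*EY,z]
def rep():
    s=ctrl.state(); print(round(s['time_s'],2),s['position'].round(1),"F",s['force'].round(1),"w",round(s['grip_width']*92,1),"ff",round(s['finger_force'],1)); return s
E
python3 - <<'E'
from h import *
q=down(25.2)
ctrl.movep((500,308,90),q)
ctrl.servo_line((500,308,24.5),velocity=80); ctrl.wait(.2); rep()
ctrl.grip(0.0); rep()
ctrl.servo_line((500,308,110),velocity=100); rep()
snap("lift"); 
s=ctrl.capture("side"); cv2.imwrite("pics/s1.png",s[:,:,::-1])
E
```

```text
5.95 [500.4 308.2  25. ] F [ 0.6 -0.  -0.3] w 91.8 ff 0.0
6.95 [500.  308.   24.5] F [-0.4 -0.5 -0.9] w 29.1 ff 30.0
7.96 [499.7 307.6 109.4] F [ 0.1  0.6 -0.7] w 29.5 ff 30.0
```

```bash
python3 - <<'E'
from h import *
q=down(A)
ctrl.movep(jig(63,0,140),q); rep()
ctrl.servo_line(jig(63,0,60),velocity=100); 
ctrl.servo_line(jig(63,0,47),velocity=30); ctrl.wait(.2); s=rep()
d=s['position'][:2]-O; print("jig xy",d@EX,d@EY)
ctrl.grip(0.5); ctrl.wait(.3); rep()
ctrl.servo_line(jig(63,0,150),velocity=120)
ctrl.movep(jig(-15,0,260),q); snap("pl"); rep()
im=cv2.imread("pics/pl.png"); cv2.imwrite("pics/pl2.png",im)
E
```

```text
9.26 [627.6  40.1 139.8] F [-0.5  0.3 -1.2] w 29.3 ff 30.0
10.99 [628.1  38.6  47. ] F [ 0.  -0.6 -1.4] w 29.3 ff 30.0
jig xy 63.058436143794225 0.008904577086793708
11.82 [628.1  38.6  47. ] F [-0.3 -0.2  0.2] w 46.2 ff 0.0
13.47 [609.3 -37.  258.8] F [ 0.   1.3 -0.4] w 45.9 ff 0.0
```

View pics/pl2.png

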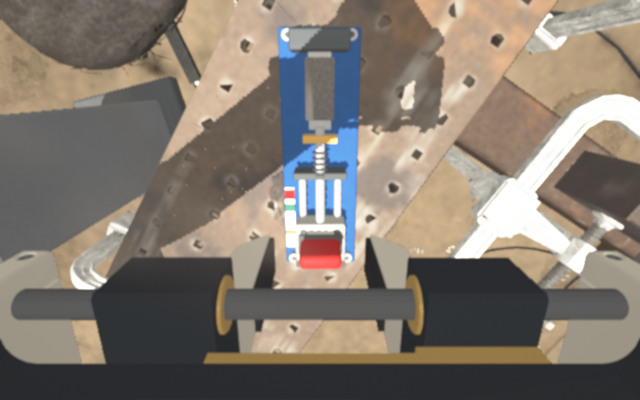

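The bar lies on the rest (px 305–335 × 52–122), just short of the stop and clear of the nose. Next, grip the handle and push.

```bash
python3 - <<'E'
from h import *
q=down(A+90)
J=ctrl.solve_ik(jig(-103,0,140),q); print(J.round(2))
ctrl.movep(jig(-103,0,150),q); rep()
ctrl.servo_line(jig(-103,0,75),velocity=80); ctrl.wait(.2); rep()
ctrl.grip(0.0); s=rep(); d=s['position'][:2]-O; print(d@EX,d@EY)
ctrl.servo_line(jig(-103+24,0,75),velocity=20); ctrl.wait(.2); s=rep(); print((s['position'][:2]-O)@EX,s['force'][:2]@EX)
ctrl.servo_line(jig(-103+31.5,0,75),velocity=12); ctrl.wait(.3); s=rep(); print((s['position'][:2]-O)@EX,s['force'][:2]@EX)
snap("push")
a=cv2.imread("pics/push.png"); b=ctrl.capture("side")[:,:,::-1][210:370,250:400]
b=cv2.resize(b,(375,400),interpolation=2); a=cv2.resize(a,(425,266),interpolation=3); a=np.vstack([a,np.zeros((134,425,3),np.uint8)])
cv2.imwrite("pics/fin.png",np.hstack([a,b]))
E
```

```text
[ 1.    0.95 -1.3   1.75  0.98  1.25  0.77]
14.78 [ 589.7 -121.9  149.8] F [-0.1  0.6 -0.3] w 46.3 ff 0.0
16.07 [ 589.9 -123.    75.5] F [ 0.2 -0.1 -0.6] w 45.8 ff 0.0
16.65 [ 589.5 -123.5   75. ] F [-0.4 -1.8  2.4] w 15.9 ff 30.0
-103.59039988805122 0.004070932683479356
18.2 [ 594.5 -102.4   75. ] F [ -5.5 -10.7   6.3] w 15.6 ff 30.0
-81.89300388277569 -11.707778761054229
19.27 [595.9 -96.6  75. ] F [ -6.8 -12.3   8.6] w 15.8 ff 30.1
-75.93789260313639 -13.54196895938282
```

View pics/fin.png

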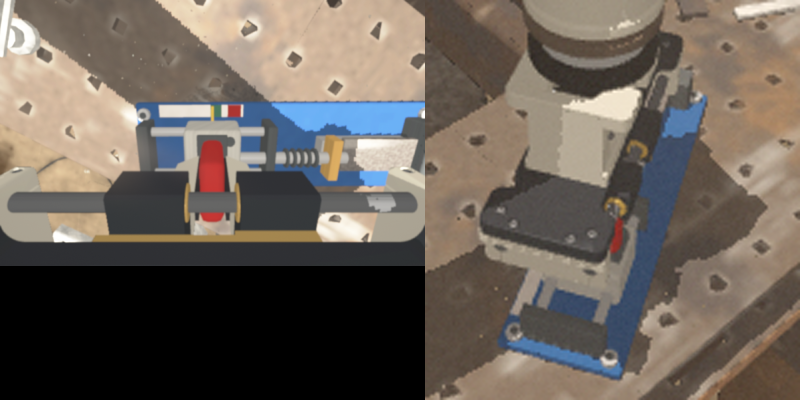

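The pointer is at the left edge of green: arm compliance has left the travel at about 27.5 mm. Pushing a little further, then zooming in on the nose, bar and scale.

```bash
python3 - <<'E'
from h import *
for t in (34.5,36.5):
    ctrl.servo_line(jig(-103+t,0,75),velocity=8); ctrl.wait(.3); s=rep(); print(103+(s['position'][:2]-O)@EX,s['force'][:2]@EX)
im,c=snap("push2")
a=cv2.imread("pics/push2.png")[140:290,200:640]
cv2.imwrite("pics/fin2.png",cv2.resize(a,None,fx=1.8,fy=1.8,interpolation=2)[:,:800])
E
```

```text
20.2 [596.4 -94.3  75. ] F [ -8.4 -14.3   8.9] w 16.2 ff 30.1
29.425649428379103 -15.86824537614851
20.9 [596.8 -92.7  75. ] F [ -8.3 -14.8  10. ] w 15.8 ff 30.1
31.018520577684583 -16.30955347847731
```

View pics/fin2.png

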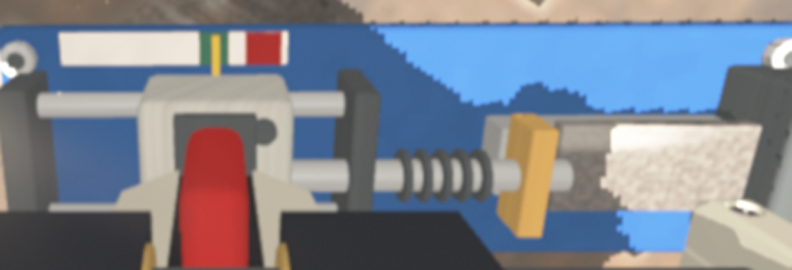

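The yellow pointer (216,50) is mid-green (200–228). The brass pad is on the bar and the bar is up against the stop. Holding, then handing in.

```bash
python3 - <<'E'
from h import *
ctrl.wait(4); s=rep(); print(103+(s['position'][:2]-O)@EX)
print(ctrl.close_job())
E
```

```text
24.95 [596.8 -92.8  74.9] F [ -7.7 -15.1  10.3] w 15.8 ff 30.1
30.978043782356835
the job is handed in; nothing more can be done
None
```

The short bar is squeezed home against the end stop and the handle is still held with the pointer mid-green (travel about 31 mm, held over 4 s); the job is handed in at about 25 s, no verdict was returned, and I went nowhere near the long bar, magnet square or bolt.

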